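Feel out the thread hand and free the horseshoe washer on an arbor

TASK

The bearing ring is clamped on one of three look-alike arbors, and nobody marked which of them are cut left-hand. Feel gently which way its nut gives - if it only winds up hard, stop at once, for wrenching on tears the stud's rubber bush - and back it off, a third of a turn or more, until its collar stands clear of the horseshoe washer. Then, without wrenching the washer against the nut, draw it out by its fin and lay it flat on the bench, fin up, well clear of the arbor and without dropping it, leaving the ring seated in its place and the spare arbors and other things alone.

Things in the scene. Friction and masses are not known exactly. Their poses are not given: they have to be found in the camera images.
- ring: plain light-grey steel bearing ring, 96 mm outside, 68 mm bore, 20 mm high, 0.7 kg, lying on the loaded arbor's foot round its spigot (1.5 mm play all round). Origin: centre of its underside, 14 mm above the bench
- washer: steel horseshoe washer, 84 mm across, 8 mm thick, 0.3 kg, on the ring under the nut's collar, 34 to 42 mm above the bench. Origin: centre of its round outline, underside; z up, x along its tail. A 24 mm slot for the stud opens to -x. A counterbore in its top, 56 mm across, 2.5 mm deep, holds the collar until the nut has risen over 2.5 mm (113 degrees; 140 to 170 clears easily)
- washer_fin (a point): middle of the upright fin on the washer's 22 mm wide tail, 74 mm from the washer's origin along its x, 21.5 mm above its underside; axes as the washer's. Fin: 10 mm thick (along y), 28 mm long (along x), from 16 mm below to 12 mm above this point. Once the nut is raised the washer is drawn out level along +x and is clear of the collar after about 70 mm
- arbor_a: one of three look-alike arbors fixed to the bench: round foot 116 mm across, 14 mm high; on it a spigot 65 mm across, up to 20 mm; an upright 20 mm threaded stud ending 85 mm above the bench. Origin: centre of the foot's underside. The one at the ring's x, y (changes each time) is loaded, the others are spares. Some threads are left-hand, some right-hand; they look the same
- arbor_b: one of three look-alike arbors fixed to the bench: round foot 116 mm across, 14 mm high; on it a spigot 65 mm across, up to 20 mm; an upright 20 mm threaded stud ending 85 mm above the bench. Origin: centre of the foot's underside. The one at the ring's x, y (changes each time) is loaded, the others are spares. Some threads are left-hand, some right-hand; they look the same
- arbor_c: one of three look-alike arbors fixed to the bench: round foot 116 mm across, 14 mm high; on it a spigot 65 mm across, up to 20 mm; an upright 20 mm threaded stud ending 85 mm above the bench. Origin: centre of the foot's underside. The one at the ring's x, y (changes each time) is loaded, the others are spares. Some threads are left-hand, some right-hand; they look the same
- nut_a_grip (a point): point on the axis of arbor_a's collar nut, 60 mm above the bench when tight, half way up its hexagon (36 mm across flats, 28 mm high, flats 21 mm wide). z up; x square to one pair of flats (others every 60 degrees). Below: collar 50 mm across, 6 mm thick; the stud stands 11 mm out of the top. One way of turning, unknown beforehand, loosens: it gives steadily at 0.45 N m and rises 8 mm a turn
- nut_b_grip (a point): point on the axis of arbor_b's collar nut, 60 mm above the bench when tight, half way up its hexagon (36 mm across flats, 28 mm high, flats 21 mm wide). z up; x square to one pair of flats (others every 60 degrees). Below: collar 50 mm across, 6 mm thick; the stud stands 11 mm out of the top. One way of turning, unknown beforehand, loosens: it gives steadily at 0.45 N m and rises 8 mm a turn
- nut_c_grip (a point): point on the axis of arbor_c's collar nut, 60 mm above the bench when tight, half way up its hexagon (36 mm across flats, 28 mm high, flats 21 mm wide). z up; x square to one pair of flats (others every 60 degrees). Below: collar 50 mm across, 6 mm thick; the stud stands 11 mm out of the top. One way of turning, unknown beforehand, loosens: it gives steadily at 0.45 N m and rises 8 mm a turn
- stud_a (a joint): wind-up of arbor_a's stud, with its nut, in its rubber bush at the spigot: rad, anticlockwise from above positive, 0 at rest, 5 N m per rad, springs back when let go. Loosening, it winds up about 0.09 and stays so while the nut turns on; the tightening way the nut is fast on the thread and the stud just winds up with the hand. More than 0.2 (1 N m) tears the bush
- stud_b (a joint): wind-up of arbor_b's stud, with its nut, in its rubber bush at the spigot: rad, anticlockwise from above positive, 0 at rest, 5 N m per rad, springs back when let go. Loosening, it winds up about 0.09 and stays so while the nut turns on; the tightening way the nut is fast on the thread and the stud just winds up with the hand. More than 0.2 (1 N m) tears the bush
- stud_c (a joint): wind-up of arbor_c's stud, with its nut, in its rubber bush at the spigot: rad, anticlockwise from above positive, 0 at rest, 5 N m per rad, springs back when let go. Loosening, it winds up about 0.09 and stays so while the nut turns on; the tightening way the nut is fast on the thread and the stud just winds up with the hand. More than 0.2 (1 N m) tears the bush
- bolt: bystander: rusty hexagon bolt standing on its head, 28 x 24 x 55 mm, behind the loaded arbor. Origin: centre of its underside
- rusty_nut: bystander: rusty loose hexagon nut, 40 x 34 x 18 mm, lying to the right of the loaded arbor. Origin: centre of its underside
- offcut: bystander: flat steel offcut, 50 x 34 x 8 mm, farther to the right. Origin: centre of its underside
There are look-alikes about, which are no part of the job. There is more than one size of the ring; the job needs the larger.

How it is judged:
By the outcome, as a careful person would: the job done as asked, in the order asked, and still so for the second after the job is handed in, with the robot touching nothing.
It also fails if it takes over 67 s, if anything falls off the work surface, if the arm or the gripper's body presses on something with over 40 N, if the wrist force passes 120 N, or if a joint passes its speed limit or range.

ROBOT

A 6-joint arm with a two-finger parallel gripper is mounted at the origin on the work surface; the furniture and walls round the work are solid. World frame = base frame: x ahead of the robot, y to its left, z up, the work surface at z = 0. Lengths are in mm, angles in degrees, forces in N, time in s.
With the tool pointing down it reaches from about 325 to 775 mm from the base axis. Payload 5.5 kg.
Tool frame: the origin (TCP) lies at the very end of the fingers, on their centre line; the grasp point (between the pads) lies 19 mm behind it; z points along the fingers, y is the line along which they close (so a half turn about z gives the same grasp; the last joint's range is limited). The gripper opens to 85 mm and grips with 20 to 120 N. Pads are 22 mm wide; open, the fingers measure 114 mm over their backs; the gripper's body (76 mm by 85 mm) begins 54 mm behind the grasp point. The pads swing forward as they close: fully open they stand 13 mm farther back than shut.
Start: joints at [-74.926, 5.22, 70.514, -0, 104.267, -3.249], TCP at [188.626, -569.593, 231.275] pointing down, gripper open.
Joint ranges: [-164.24, 164.24], [-49.07, 125.15], [9.68, 141.18], [-86.29, 266.29], [3.28, 154.24], [-151.56, 151.56]. Speed limits (degrees/s): [147.25, 147.25, 172.46, 180, 180, 180].

INTERFACE

Orientations are given as [roll, pitch, yaw] about the fixed x, y, z axes, in that order (R = Rz(yaw) Ry(pitch) Rx(roll)).
In Python, from station import env gives the robot as it stands.
- The arm moves only by the tool send_rows, never from a script. Its argument "series" is one flat list of numbers, 5 for each row, row after row: the finger opening in cm, from 0 to 8.54, then the shift along the tool's x, y, z in cm, then the turn about the tool's z in degrees. A call has 1 to 12 rows; each row is the pose to reach, as a shift and turn from the pose commanded when the call began, along the tool's axes at that moment; what a row does not reach only later rows make up. A row lasts 1/12 s, in which the tool goes at most 41.7 mm and 7.16 degrees, less where a joint would pass 70% of its speed; a pose out of reach is approached as far as the arm can. A call with a gripper value outside its range is refused whole. The fingers move at their own pace and stop on an object; "newtons" is the grip in N (left out, the last holds). Time passes only in rows, so rows that repeat a pose let the fingers close. It gives the time, the measured TCP pose, the force, the opening and the grip force at its end, in the units of the state.
- env.observe(): the state, without advancing time (a new reading comes with each control period).
- env.snapshot(name): name is "side" or "top"; returns the picture (384x512x3 uint8, red, green, blue); there is no depth.
- env.get_calibration(name): a dict with "fov_y" (degrees; the focal length in pixels is half the picture's height over the tangent of half this angle, whatever the lens; pixels are square), "cx", "cy" (the principal point, pixels), "k1" (the pictures are not rectified: a ray, as slopes to the right and down, at radius r is drawn at 1 + k1 r^2 times it, then the intrinsics apply), "rvec" (rotation vector, rad) and "tvec" (3), from world to camera coordinates, as OpenCV has them. Camera axes: x right, y down, z forward; pixel columns grow to the right and rows downward; lengths in mm; the calibration is good to about 2 mm. A picture is of the moment at which its call begins. get_calibration takes no time and is no camera call.
- env.hand_in(): hands the job in; it is judged then, once.
The state is a dict: "clock": time; "joint_positions": joint angles; "dq": joint speeds; "joint_torque": joint torques, N m; "tcp_pos": TCP position; "tool_rot": TCP orientation; "wrist_force": force on the tool from outside, world axes, zero at the start; "moment": the same for the moment, N m; "grip_width": opening from 0.0 (shut) to 1.0 (fully open); "grip_force": force on a finger pad.
Only numpy, scipy, OpenCV 4.12 (cv2) and the standard library are available. Lean on these libraries where they do the work, as an engineer would, in place of code of your own. Each camera call takes 0.05 s, during which the arm holds its last target. There are 200 camera calls.

## Working session

There is one attempt and no reset: what is moved stays moved. The work goes in short steps, Python scripts to look and compute and a tool call to move; the robot and the scene stay as the last step left them, time stands still between calls to the robot, and variables do not carry over. Pictures are saved under pics/ and viewed, at most 10 in all, crops included, and the job is handed in when it is done.

Besides the shell and the picture viewer there is one more tool, called after "Request:" as name(argument=value, ...) on one line, values as JSON. send_rows: Moves the arm, as the interface text tells. Its arguments: {"type":"object","properties":{"series":{"type":"array","items":{"type":"number"}},"newtons":{"type":"number"}},"required":["series"]}

```bash
ls; mkdir -p pics; cat > h.py <<'E'
import numpy as np,cv2
from station import env
def cal(n):
    c=env.get_calibration(n);f=192/np.tan(np.radians(c["fov_y"])/2)
    R=cv2.Rodrigues(np.array(c["rvec"],float))[0];return c,f,R,np.array(c["tvec"],float).ravel()
def proj(n,P):
    c,f,R,t=cal(n);p=np.atleast_2d(P)@R.T+t;s=p[:,:2]/p[:,2:];r2=(s**2).sum(1,keepdims=True)
    return s*(1+c["k1"]*r2)*f+[c["cx"],c["cy"]]
def ray(n,uv):
    c,f,R,t=cal(n);d=(np.array(uv,float)-[c["cx"],c["cy"]])/f;s=d.copy()
    for _ in range(30): s=d/(1+c["k1"]*(s@s))
    return -R.T@t,R.T@np.array([s[0],s[1],1])
def onz(n,uv,z):
    o,d=ray(n,uv);return o+d*(z-o[2])/d[2]
E
python3 - <<'E'
from h import *
for n in("top","side"):
    im=env.snapshot(n);cv2.imwrite(f"pics/{n}0.png",im[:,:,::-1])
    cv2.imwrite(f"pics/{n}0b.png",cv2.resize(im[:,:,::-1],(800,600),interpolation=cv2.INTER_CUBIC))
    c=env.get_calibration(n);print(c);o,_=ray(n,(256,192));print(o)
print(env.observe())
E
```

```text
pics
{'fov_y': 45.11698123994204, 'cx': 250.97175305507812, 'cy': 199.2802119392476, 'k1': -0.03100952912777561, 'rvec': array([ 2.18361889, -2.1959902 ,  0.03432601]), 'tvec': array([ -57.3593844 ,  484.03594604, 1222.13739855])}
[ 425.5130591   -79.43084933 1242.50959501]
{'fov_y': 52.00533876757537, 'cx': 251.52298777825453, 'cy': 195.89821231241652, 'k1': -0.08892492571459805, 'rvec': array([ 0.42829335, -2.67035139,  1.33237119]), 'tvec': array([473.01392193, 168.11600054, 748.98769635])}
[305.44041899 619.58337763 579.49143037]
{'clock': 0.1, 'joint_positions': array([-7.49249365e+01,  5.26141623e+00,  7.05756484e+01,  2.82915482e-03,
        1.04266371e+02, -3.25023703e+00]), 'dq': array([-0.08780049, -0.04727246, -0.14377299, -0.05104572,  0.04351246,
       -0.05718737]), 'joint_torque': array([ 4.68587939e-03, -4.60218573e+01, -4.19218791e+01,  2.17550250e-04,
        1.06614491e-02,  1.84005080e-05]), 'tcp_pos': array([ 188.58039607, -569.33185631,  230.22995126]), 'tool_rot': array([-1.79896886e+02, -8.60324744e-03,  1.83259875e+01]), 'wrist_force': array([ 0.08602661, -0.55177508,  0.66640554]), 'moment': array([-0.03030968,  0.00081371,  0.0357934 ]), 'grip_force': 0.0, 'grip_width': 0.9991162061160797}
```

View pics/top0b.png

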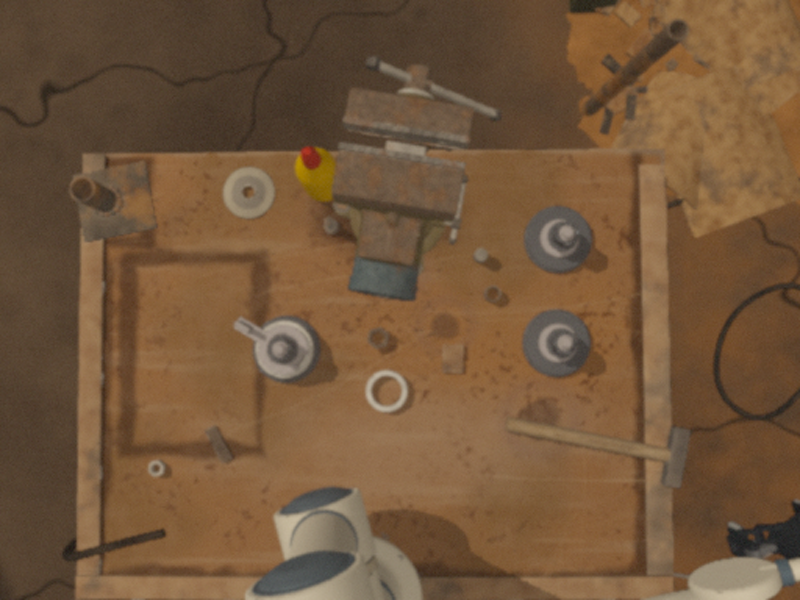

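View pics/side0b.png

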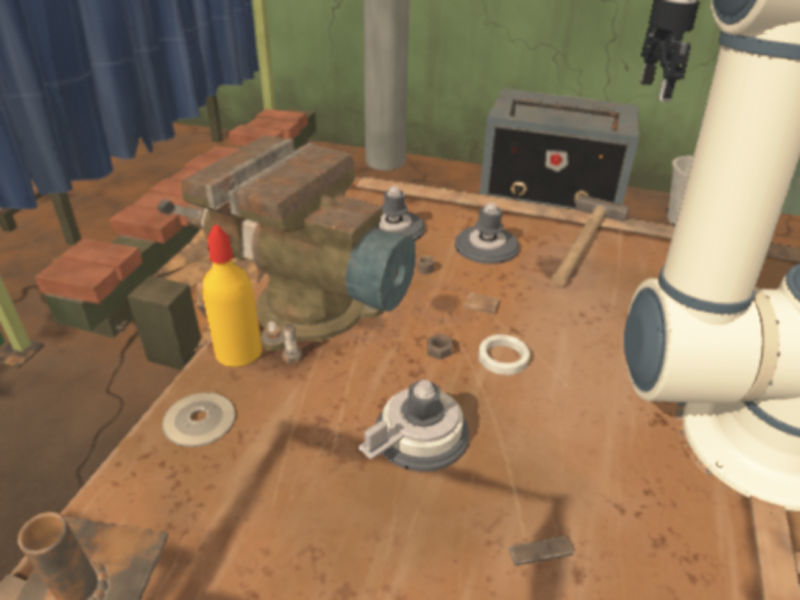

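The top view shows the loaded arbor at about (285,348) of 800x600, with its tail to the upper left and the fin near (245,326). The spares are on the right, and the rusty nut, offcut and small ring are at (382,340), (453,358) and (387,391). I'll zoom in next.

```bash
python3 - <<'E'
from h import *
a=cv2.imread("pics/top0.png");b=cv2.imread("pics/side0.png")
A=cv2.resize(a[190:260,140:210],(560,560),interpolation=cv2.INTER_CUBIC)
cv2.imwrite("pics/cropt.png",A)
B=cv2.resize(b[235:305,222:307],(680,560),interpolation=cv2.INTER_CUBIC)
cv2.imwrite("pics/crops.png",B)
for uv in((285,348),(245,326)): print(onz("top",np.array(uv)*.64,60))
E
```

```text
[422.29111542 115.2596492   60.        ]
[458.75606776 181.39651984  60.        ]
```

View pics/cropt.png

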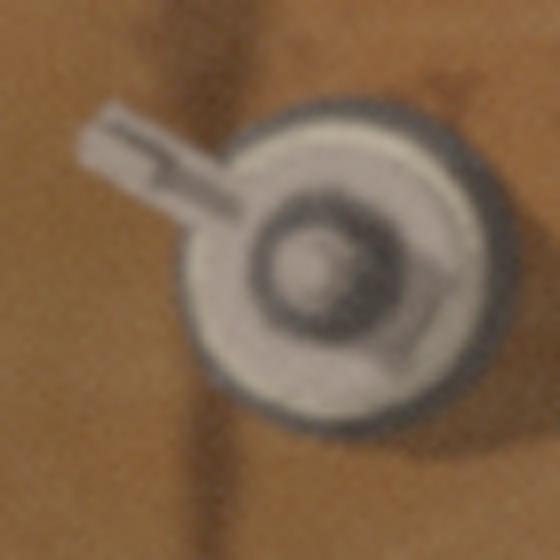

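View pics/crops.png

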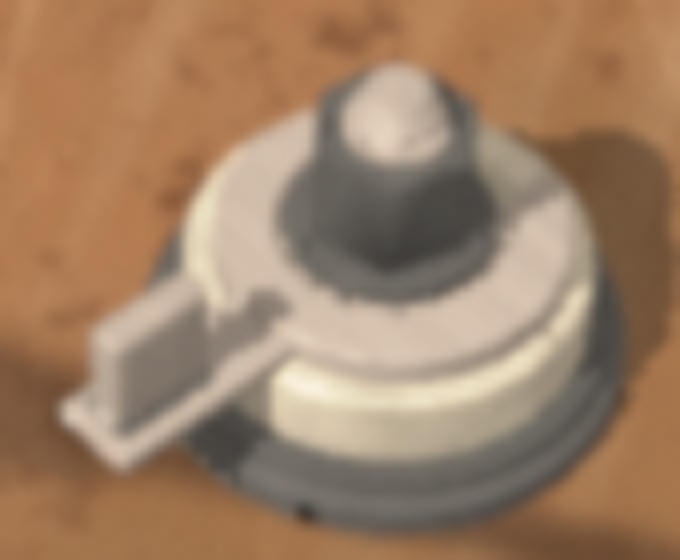

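```bash
python3 - <<'E'
from h import *
T=lambda u,v:(140+u/8-.4,190+v/8-.4); S=lambda u,v:(222+u/8-.4,235+v/8-.4)
def two(p,q):
    o1,d1=ray("top",p);o2,d2=ray("side",q)
    s=np.linalg.lstsq(np.c_[d1,-d2],o2-o1,rcond=None)[0];a=o1+s[0]*d1;b=o2+s[1]*d2;return (a+b)/2,np.linalg.norm(a-b)
p=lambda *a:print(*[np.round(x,1) for x in a])
print("foot top",onz("top",T(348,268),14).round(1)); print("ring",onz("top",T(338,265),34).round(1))
# ring/foot by mask, side bottom-rim extremes
print("hex outline top z74",onz("top",T(326,265),70).round(1),"studtip top",onz("top",T(312,270),85).round(1),"side",onz("side",S(397,82),85).round(1))
print("two stud",*two(T(312,270),S(397,85)))
for n,q,z in(("near top v",(393,165),74),("near bot v",(388,268),46)): 
    print(n,onz("side",S(*q),z).round(1))
print("side ring extremes z34 l/r",onz("side",S(183,250),34).round(1),onz("side",S(597,235),34).round(1))
print("fin top",onz("top",T(122,150),67.5).round(1),"side",onz("side",S(147,311),67.5).round(1))
print("fin two",*two(T(122,150),S(147,311)))
print("fin side edge",onz("side",S(93,335),67.5).round(1),onz("side",S(178,278),67.5).round(1),onz("side",S(118,342),67.5),onz("side",S(203,290),67.5))
# projected guide points for nut at several yaw, into side crop
g=lambda P:(((proj("side",P)+.4-[222,235])*8).round(0)).tolist()
tg=lambda P:(((proj("top",P)+.4-[140,190])*8).round(0)).tolist()
C=np.array([421,114,0])
for x in C[None]+[[0,0,0]]:
    print("ctr74",g(x+[0,0,74]),"top85",g(x+[0,0,85]),tg(x+[0,0,85]),"foot",tg(x+[0,0,14]),"fin61", g(x+[74*np.cos(1.065),74*np.sin(1.065),67.5]))
for yaw in(0,10,20,30,40,50):
    a=np.radians(yaw+30+60*np.arange(6));print(yaw,g(C+np.c_[20.8*np.cos(a),20.8*np.sin(a),74+0*a]))
for n,uv in(("disc",(248,192)),("plate",(152,238)),("offcutlike",(219,444)),("bolt",(331,225)),("bottle",(315,185))): print(n,onz("top",np.array(uv)*.64,5).round())
a=cv2.imread("pics/top0.png").astype(int);m=((a[:,:,0]>125)&(a[:,:,2]-a[:,:,0]<70)).astype(np.uint8)[190:260,140:210]
E
```

```text
foot top [421.1 121.   14. ]
ring [422.2 121.   34. ]
hex outline top z74 [422.3 118.8  70. ] studtip top [420.8 120.7  85. ] side [421.7 122.   85. ]
two stud [421.3480505  121.11959819  83.30179993] 1.0816492586173982
near top v [418.1 136.7  74. ]
near bot v [416.6 141.5  46. ]
side ring extremes z34 l/r [466.  140.5  34. ] [375.2 105.3  34. ]
fin top [459.3 184.8  67.5] side [457.8 189.2  67.5]
fin two [459.24778431 185.65177031  63.29727175] 0.38552990702102324
fin side edge [466.5 199.2  67.5] [454.5 178.1  67.5] [460.78064101 199.34364806  67.5       ] [448.31596968 179.63142581  67.5       ]
ctr74 [[407.0, 94.0]] top85 [[410.0, 59.0]] [[333.0, 269.0]] foot [[369.0, 268.0]] fin61 [[167.0, 278.0]]
0 [[319.0, 107.0], [383.0, 156.0], [472.0, 143.0], [495.0, 81.0], [431.0, 35.0], [345.0, 47.0]]
10 [[324.0, 118.0], [399.0, 159.0], [483.0, 135.0], [490.0, 71.0], [416.0, 32.0], [334.0, 55.0]]
20 [[331.0, 128.0], [415.0, 160.0], [491.0, 125.0], [482.0, 61.0], [400.0, 32.0], [326.0, 64.0]]
30 [[341.0, 137.0], [431.0, 158.0], [496.0, 115.0], [471.0, 52.0], [385.0, 33.0], [320.0, 74.0]]
40 [[354.0, 145.0], [446.0, 155.0], [498.0, 104.0], [459.0, 45.0], [370.0, 36.0], [317.0, 85.0]]
50 [[367.0, 152.0], [460.0, 150.0], [498.0, 93.0], [446.0, 39.0], [357.0, 41.0], [316.0, 96.0]]
disc [693. 190.   5.]
plate [614. 357.   5.]
offcutlike [258. 238.   5.]
bolt [634.  45.   5.]
bottle [704.  73.   5.]
```

The loaded arbor's axis is at about (421.5, 121), the nut's flats are at 13° + 60k, and the washer points along 60.4°. I'm moving in.

Request:
send_rows(newtons=40, series=[8.5, 2.2, -2.9, 0.3, -4.2, 8.5, 4.4, -5.8, 0.6, -8.5, 8.5, 6.6, -8.7, 0.9, -12.8, 8.5, 8.8, -11.6, 1.2, -17, 8.5, 11, -14.5, 1.5, -21.2, 8.5, 13.2, -17.5, 1.8, -25.5, 8.5, 15.4, -20.4, 2.1, -29.8, 8.5, 17.6, -23.3, 2.4, -34, 8.5, 19.8, -26.2, 2.7, -38.2, 8.5, 22, -29.1, 3, -42.5, 8.5, 24.1, -32, 3.3, -46.8, 8.5, 26.3, -34.9, 3.6, -51])

```text
clock: 1.1
tcp_pos: [328.5, -153.9, 194.9]
tool_rot: [180.0, -0.0, 69.5]
wrist_force: [0.8, -0.2, 0.2]
grip_width: 0.997
grip_force: 0.0
```

Request:
send_rows(series=[8.5, 3.2, -0.1, 0.7, -3.7, 8.5, 6.4, -0.2, 1.4, -7.4, 8.5, 9.6, -0.3, 2.1, -11, 8.5, 12.8, -0.4, 2.8, -15, 8.5, 16, -0.5, 3.5, -18.5, 8.5, 19.2, -0.6, 4.2, -22, 8.5, 22.4, -0.7, 4.9, -26, 8.5, 25.6, -0.8, 5.6, -30, 8.5, 28, -0.9, 6.3, -33.5, 8.5, 29, -0.9, 7, -33.5, 8.5, 29, -0.9, 7, -33.5, 8.5, 29, -0.9, 7, -33.5])

```text
clock: 2.1
tcp_pos: [422.0, 118.5, 124.5]
tool_rot: [-179.9, 0.0, 102.8]
wrist_force: [-0.1, -0.4, 0.4]
grip_width: 0.996
grip_force: 0.0
```

```bash
python3 - <<'E'
from h import *
s=env.observe();print(s)
im=env.snapshot("side");cv2.imwrite("pics/s1.png",cv2.resize(im[190:340,170:370,::-1],(800,600),interpolation=cv2.INTER_CUBIC))
E
```

```text
{'clock': 2.1, 'joint_positions': array([ 1.12681103e+01, -2.00116103e+01,  1.04429694e+02, -3.70810359e-02,
        9.57072169e+01, -1.53411112e+00]), 'dq': array([-1.63797922, -1.46547869, -0.43126819, -0.15744129,  0.39294884,
       -0.31477616]), 'joint_torque': array([  0.91737242, -25.77149034, -41.43951416,   0.12520879,
        -0.10265336,   0.06069071]), 'tcp_pos': array([421.99927549, 118.52411399, 124.48862647]), 'tool_rot': array([-1.79873758e+02,  3.35374546e-02,  1.02798611e+02]), 'wrist_force': array([-0.05279041, -0.4004557 ,  0.40775093]), 'moment': array([ 0.01038669,  0.05602184, -0.05958028]), 'grip_force': 0.0, 'grip_width': 0.9960211364164575}
```

View pics/s1.png

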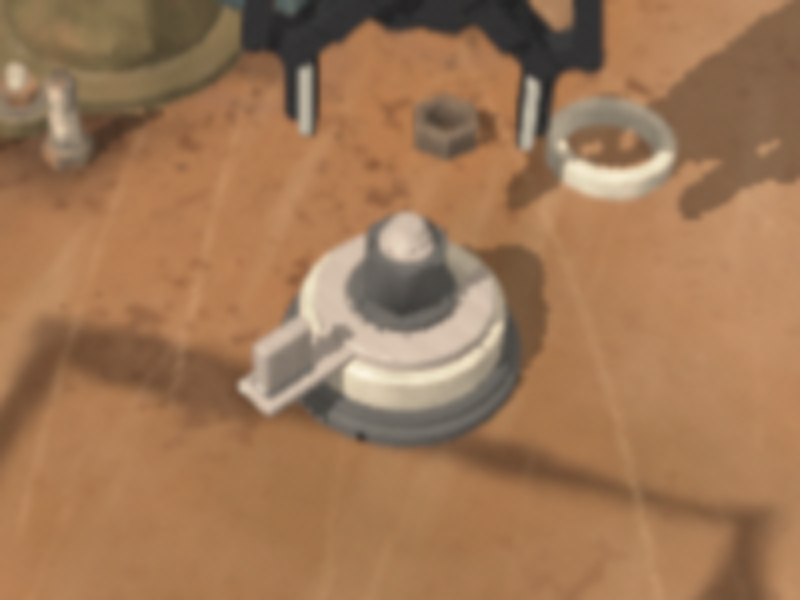

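The fingers stand open above the nut, at (300,95) and (530,110) in the picture, straddling it. I'm descending and closing.

Request:
send_rows(newtons=30, series=[8.5, 0.2, 0, 1.5, 0, 8.5, 0.2, 0, 3.5, 0, 8.5, 0.2, 0, 5.5, 0, 8.5, 0.2, 0, 6.8, 0, 8.5, 0.2, 0, 7.4, 0, 8.5, 0.2, 0, 7.5, 0, 8.5, 0.2, 0, 7.5, 0])

```text
clock: 2.73
tcp_pos: [422.4, 120.4, 50.9]
tool_rot: [180.0, 0.0, 102.8]
wrist_force: [-0.7, -0.4, 0.0]
grip_width: 0.996
grip_force: 0.0
```

Request:
send_rows(newtons=30, series=[5.5, 0, 0, 0, 0, 4.5, 0, 0, 0, 0, 4.2, 0, 0, 0, 0, 4, 0, 0, 0, 0, 3.8, 0, 0, 0, 0, 3.7, 0, 0, 0, 0, 3.5, 0, 0, 0, 0, 3.4, 0, 0, 0, 0, 3.4, 0, 0, 0, 0, 3.4, 0, 0, 0, 0])

```text
clock: 3.57
tcp_pos: [422.7, 121.0, 50.8]
tool_rot: [179.9, -0.0, 102.8]
wrist_force: [2.4, 0.7, 1.3]
grip_width: 0.419
grip_force: 31.4
```

```bash
python3 -c "
from h import *
s=env.observe();print({k:np.round(v,3) for k,v in s.items()})"
```

```text
{'clock': np.float64(3.567), 'joint_positions': array([ 1.15370e+01, -1.81810e+01,  1.10533e+02,  3.00000e-03,
        8.75610e+01, -1.28800e+00]), 'dq': array([-0.033,  0.11 ,  0.046,  0.057, -0.106,  0.071]), 'joint_torque': array([ 3.0000e-02, -2.6096e+01, -3.8589e+01, -5.3000e-02,  9.4400e-01,
        1.1000e-02]), 'tcp_pos': array([422.653, 120.988,  50.761]), 'tool_rot': array([ 1.79913e+02, -1.00000e-03,  1.02824e+02]), 'wrist_force': array([2.385, 0.747, 1.273]), 'moment': array([ 0.094, -0.436, -0.027]), 'grip_force': np.float64(31.391), 'grip_width': np.float64(0.419)}
```

Request:
send_rows(newtons=45, series=[3.3, 0, 0, 0, 1, 3.3, 0, 0, 0, 2, 3.3, 0, 0, 0, 3, 3.3, 0, 0, 0, 4, 3.3, 0, 0, 0, 4, 3.3, 0, 0, 0, 4])

```text
clock: 4.07
tcp_pos: [422.5, 121.0, 50.8]
tool_rot: [179.9, -0.0, 98.8]
wrist_force: [4.4, 0.4, 5.2]
grip_width: 0.411
grip_force: 47.0
```

```bash
python3 -c "
from h import *
s=env.observe();print({k:np.round(s[k],3) for k in('moment','wrist_force','tool_rot','grip_width','grip_force')})"
```

```text
{'moment': array([ 0.162, -0.569,  0.36 ]), 'wrist_force': array([4.45 , 0.363, 5.171]), 'tool_rot': array([ 1.79927e+02, -4.00000e-03,  9.88330e+01]), 'grip_width': np.float64(0.411), 'grip_force': np.float64(46.993)}
```

Request:
send_rows(series=[3.3, 0, 0, 0, 1, 3.3, 0, 0, 0, 2, 3.3, 0, 0, 0, 3, 3.3, 0, 0, 0, 4, 3.3, 0, 0, 0, 4, 3.3, 0, 0, 0, 4])

```text
clock: 4.57
tcp_pos: [422.4, 121.0, 50.8]
tool_rot: [179.9, -0.0, 94.8]
wrist_force: [3.5, 0.7, 6.3]
grip_width: 0.409
grip_force: 47.2
```

```bash
python3 -c "
from h import *
s=env.observe();print({k:np.round(s[k],3) for k in('moment','wrist_force','tool_rot','grip_width','grip_force')})"
```

```text
{'moment': array([ 0.186, -0.454,  0.422]), 'wrist_force': array([3.487, 0.727, 6.287]), 'tool_rot': array([ 1.7994e+02, -8.0000e-03,  9.4850e+01]), 'grip_width': np.float64(0.409), 'grip_force': np.float64(47.155)}
```

At 4° the moment is 0.36 N m, and at 8° it has levelled off at 0.42 instead of reaching 0.70, with an upward push. So it gives clockwise (left-hand thread). I'll confirm that a little further while rising with the nut.

Request:
send_rows(series=[3.3, 0, 0, -0.01, 2, 3.3, 0, 0, -0.02, 4, 3.3, 0, 0, -0.03, 6, 3.3, 0, 0, -0.04, 8, 3.3, 0, 0, -0.05, 10, 3.3, 0, 0, -0.05, 10, 3.3, 0, 0, -0.05, 10])

```text
clock: 5.15
tcp_pos: [422.2, 121.0, 51.1]
tool_rot: [180.0, -0.0, 84.9]
wrist_force: [3.0, 0.9, 4.7]
grip_width: 0.409
grip_force: 47.1
```

```bash
python3 -c "
from h import *
s=env.observe();print({k:np.round(s[k],3) for k in('moment','wrist_force','tool_rot','grip_width','grip_force','joint_positions')})"
```

```text
{'moment': array([ 0.165, -0.334,  0.411]), 'wrist_force': array([3.029, 0.923, 4.728]), 'tool_rot': array([ 1.79985e+02, -1.20000e-02,  8.48740e+01]), 'grip_width': np.float64(0.409), 'grip_force': np.float64(47.109), 'joint_positions': array([ 1.15410e+01, -1.82020e+01,  1.10519e+02,  7.00000e-03,
        8.76650e+01,  1.66670e+01])}
```

It gives steadily, so I'm carrying on.

Request:
send_rows(series=[3.3, 0, 0, -0.01, 4, 3.3, 0, 0, -0.02, 8, 3.3, 0, 0, -0.03, 12, 3.3, 0, 0, -0.04, 16, 3.3, 0, 0, -0.05, 20, 3.3, 0, 0, -0.06, 24, 3.3, 0, 0, -0.07, 28, 3.3, 0, 0, -0.08, 32, 3.3, 0, 0, -0.09, 36, 3.3, 0, 0, -0.1, 40, 3.3, 0, 0, -0.11, 44, 3.3, 0, 0, -0.12, 48])

```text
clock: 6.15
tcp_pos: [421.1, 121.5, 52.1]
tool_rot: [-179.9, 0.1, 36.7]
wrist_force: [-1.9, 2.7, 7.8]
grip_width: 0.412
grip_force: 47.3
```

Request:
send_rows(series=[3.3, 0, 0, -0.01, 4, 3.3, 0, 0, -0.02, 8, 3.3, 0, 0, -0.03, 12, 3.3, 0, 0, -0.04, 16, 3.3, 0, 0, -0.05, 20, 3.3, 0, 0, -0.06, 24, 3.3, 0, 0, -0.07, 28, 3.3, 0, 0, -0.08, 32, 3.3, 0, 0, -0.09, 36, 3.3, 0, 0, -0.1, 40, 3.3, 0, 0, -0.11, 44, 3.3, 0, 0, -0.11, 44])

```text
clock: 7.15
tcp_pos: [420.9, 122.6, 53.1]
tool_rot: [-179.8, 0.2, -7.3]
wrist_force: [-3.5, 6.4, 6.0]
grip_width: 0.408
grip_force: 47.3
```

```bash
python3 -c "
from h import *
s=env.observe();print({k:np.round(s[k],3) for k in('moment','wrist_force','tool_rot','grip_width','grip_force','joint_positions')})"
```

```text
{'moment': array([1.156, 0.374, 0.453]), 'wrist_force': array([-3.521,  6.385,  5.962]), 'tool_rot': array([-179.827,    0.187,   -7.262]), 'grip_width': np.float64(0.408), 'grip_force': np.float64(47.273), 'joint_positions': array([ 11.614, -18.296, 110.382,   0.225,  88.035, 108.868])}
```

Request:
send_rows(series=[4, 0, 0, 0, 0, 4.6, 0, 0, 0, 0, 5.2, 0, 0, 0, 0, 5.2, 0, 0, 0, -6, 5.2, 0, 0, 0, -13, 5.2, 0, 0, 0, -20, 5.2, 0, 0, 0, -27, 5.2, 0, 0, 0, -34, 5.2, 0, 0, 0, -41, 5.2, 0, 0, 0, -48, 5.2, 0, 0, 0, -55, 5.2, 0, 0, 0, -62])

```text
clock: 8.15
tcp_pos: [421.5, 120.3, 52.3]
tool_rot: [-179.9, 0.1, 55.1]
wrist_force: [-0.1, 0.3, -0.6]
grip_width: 0.606
grip_force: 0.0
```

Request:
send_rows(series=[5.2, 0, 0, 0, -3, 5.2, 0, 0, 0, -3, 4.6, 0, 0, 0, -3, 4.2, 0, 0, 0, -3, 3.9, 0, 0, 0, -3, 3.7, 0, 0, 0, -3, 3.3, 0, 0, 0, -3, 3.3, 0, 0, 0, -3, 3.3, 0, 0, 0, -3, 3.3, 0, 0, 0, -3])

```text
clock: 8.98
tcp_pos: [421.6, 121.1, 53.3]
tool_rot: [-179.9, 0.0, 57.8]
wrist_force: [-5.3, 1.4, 4.6]
grip_width: 0.41
grip_force: 45.7
```

```bash
python3 -c "
from h import *
s=env.observe();print({k:np.round(s[k],3) for k in('moment','wrist_force','tool_rot','grip_width','grip_force','joint_positions')})"
```

```text
{'moment': array([0.254, 0.804, 0.043]), 'wrist_force': array([-5.291,  1.394,  4.571]), 'tool_rot': array([-1.79932e+02,  1.60000e-02,  5.78290e+01]), 'grip_width': np.float64(0.41), 'grip_force': np.float64(45.679), 'joint_positions': array([ 1.15500e+01, -1.82940e+01,  1.10364e+02,  3.50000e-02,
        8.79900e+01,  4.37200e+01])}
```

Request:
send_rows(series=[3.3, 0, 0, 0, 4, 3.3, 0, 0, -0.01, 8, 3.3, 0, 0, -0.02, 12, 3.3, 0, 0, -0.03, 16, 3.3, 0, 0, -0.04, 20, 3.3, 0, 0, -0.05, 24, 3.3, 0, 0, -0.06, 28, 3.3, 0, 0, -0.07, 32, 3.3, 0, 0, -0.08, 36, 3.3, 0, 0, -0.09, 40, 3.3, 0, 0, -0.1, 44, 3.3, 0, 0, -0.11, 48])

```text
clock: 9.98
tcp_pos: [420.9, 122.1, 54.2]
tool_rot: [-179.8, 0.1, 9.7]
wrist_force: [-7.4, 5.1, 4.9]
grip_width: 0.412
grip_force: 45.8
```

Request:
send_rows(series=[3.3, 0, 0, -0.01, 4, 3.3, 0, 0, -0.02, 8, 3.3, 0, 0, -0.03, 12, 3.3, 0, 0, -0.04, 16, 3.3, 0, 0, -0.04, 18, 3.3, 0, 0, -0.04, 18, 3.3, 0, 0, -0.04, 18])

```text
clock: 10.57
tcp_pos: [420.9, 122.6, 54.6]
tool_rot: [-179.8, 0.2, -8.1]
wrist_force: [-8.4, 7.6, 3.8]
grip_width: 0.411
grip_force: 45.8
```

```bash
python3 -c "
from h import *
s=env.observe();print({k:np.round(s[k],3) for k in('moment','wrist_force','tool_rot','grip_width','grip_force','joint_positions')})"
```

```text
{'moment': array([1.   , 1.221, 0.458]), 'wrist_force': array([-8.357,  7.551,  3.796]), 'tool_rot': array([-179.84 ,    0.183,   -8.073]), 'grip_width': np.float64(0.411), 'grip_force': np.float64(45.803), 'joint_positions': array([ 11.625, -18.35 , 110.27 ,   0.213,  88.197, 109.692])}
```

Net turn is about 166°. I'm releasing, lifting and turning to the fin.

Request:
send_rows(series=[4, 0, 0, 0, 0, 4.6, 0, 0, 0, 0, 5.2, 0, 0, 0, 0, 5.4, 0, 0, -0.5, 0, 5.4, 0, 0, -2.5, 0, 5.4, 0, 0, -5, 0, 5.4, 0, 0, -8, 0, 5.4, 0, 0, -11, -6, 5.4, 0, 0, -11, -13, 5.4, 0, 0, -11, -20, 5.4, 0, 0, -11, -27, 5.4, 0, 0, -11, -34])

```text
clock: 11.57
tcp_pos: [422.5, 120.6, 165.3]
tool_rot: [180.0, -0.1, 26.1]
wrist_force: [0.3, 0.6, -0.8]
grip_width: 0.629
grip_force: 0.0
```

Request:
send_rows(series=[5.4, 2.2, 2.5, 0, -7, 5.4, 4.4, 5, 0, -14, 5.4, 4.4, 5, 0, -21, 5.4, 4.4, 5, 0, -28, 5.4, 4.4, 5, 0, -34.5, 5.4, 4.4, 5, 0, -34.5])

```text
clock: 12.07
tcp_pos: [483.9, 94.6, 164.7]
tool_rot: [180.0, 0.0, 60.5]
wrist_force: [0.1, 0.6, 0.5]
grip_width: 0.629
grip_force: 0.0
```

```bash
python3 - <<'E'
from h import *
s=env.observe();print({k:np.round(s[k],2) for k in('moment','wrist_force','tool_rot','tcp_pos','joint_positions')})
a=env.snapshot("top")[:,:,::-1];b=env.snapshot("side")[:,:,::-1]
A=cv2.resize(a[190:260,130:200],(400,400),interpolation=cv2.INTER_CUBIC)
B=cv2.resize(b[235:305,222:292],(400,400),interpolation=cv2.INTER_CUBIC)
cv2.imwrite("pics/m2.png",np.hstack([A,B]))
E
```

```text
{'moment': array([-0.02,  0.01,  0.01]), 'wrist_force': array([0.12, 0.58, 0.52]), 'tool_rot': array([1.7999e+02, 1.0000e-02, 6.0500e+01]), 'tcp_pos': array([483.88,  94.59, 164.72]), 'joint_positions': array([ 7.120e+00, -1.157e+01,  9.343e+01, -2.000e-02,  9.814e+01,
        3.661e+01])}
```

View pics/m2.png

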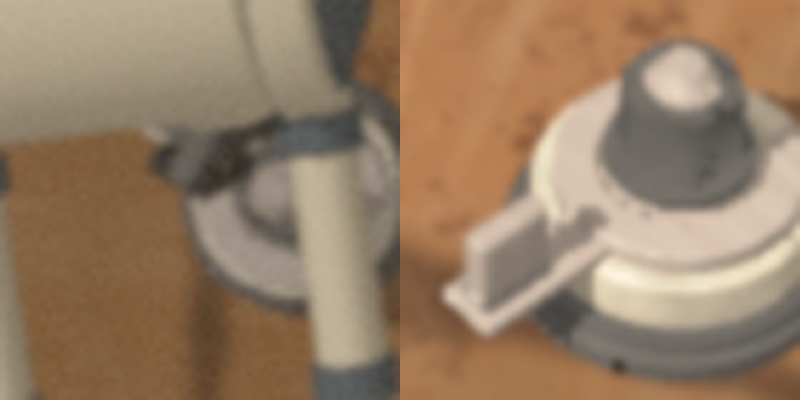

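The washer has not moved, with the fin's top corner at (470,235) in the right half, and the nut has risen. My last shift went the wrong way in y but stayed harmlessly high. I'm moving over the fin now.

Request:
send_rows(series=[5.4, 1.7, -1.7, 0, 0, 5.4, 3.4, -3.4, 0, 0, 5.4, 5, -5, 0, 0, 5.4, 6.2, -6.3, 1.5, 0, 5.4, 6.65, -6.7, 3.5, 0, 5.4, 6.65, -6.7, 5.5, 0, 5.4, 6.65, -6.7, 6.5, 0, 5.4, 6.65, -6.7, 6.5, 0, 5.4, 6.65, -6.7, 6.5, 0])

```text
clock: 12.92
tcp_pos: [458.1, 185.7, 99.7]
tool_rot: [-180.0, 0.0, 60.2]
wrist_force: [0.7, -0.4, 0.6]
grip_width: 0.626
grip_force: 0.0
```

```bash
python3 - <<'E'
from h import *
b=env.snapshot("side")[:,:,::-1]
cv2.imwrite("pics/m3.png",cv2.resize(b[215:305,212:302],(600,600),interpolation=cv2.INTER_CUBIC))
E
```

```text
(no output)
```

View pics/m3.png

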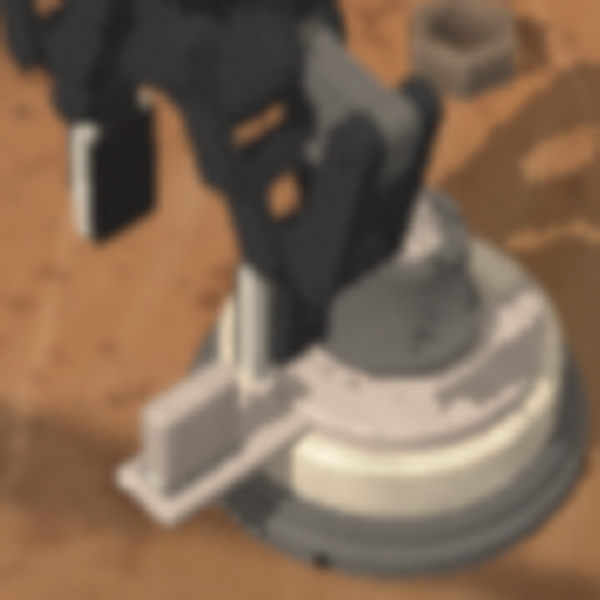

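The fingertips straddle the fin, at (90,240) and (285,370). I'm descending and closing softly.

Request:
send_rows(newtons=25, series=[5.4, 0, 0, 1.5, 0, 5.4, 0, 0, 3, 0, 5.4, 0, 0, 4.2, 0, 5.4, 0, 0, 5, 0, 5.4, 0, 0, 5.4, 0, 5.4, 0, 0, 5.4, 0, 4, 0, 0, 5.4, 0, 3, 0, 0, 5.4, 0, 2.2, 0, 0, 5.4, 0, 1.7, 0, 0, 5.4, 0, 1.4, 0, 0, 5.4, 0, 1.4, 0, 0, 5.4, 0])

```text
clock: 13.97
tcp_pos: [458.3, 186.0, 45.8]
tool_rot: [180.0, -0.0, 60.3]
wrist_force: [-0.3, 0.0, -0.2]
grip_width: 0.164
grip_force: 0.0
```

Request:
send_rows(newtons=25, series=[1.2, 0, 0, 0, 0, 1.1, 0, 0, 0, 0, 1, 0, 0, 0, 0, 0.9, 0, 0, 0, 0, 0.8, 0, 0, 0, 0, 0.8, 0, 0, 0, 0])

```text
clock: 14.47
tcp_pos: [458.3, 186.0, 45.7]
tool_rot: [180.0, -0.0, 60.3]
wrist_force: [0.7, 1.2, 1.4]
grip_width: 0.113
grip_force: 24.7
```

```bash
python3 -c "
from h import *
s=env.observe();print({k:np.round(s[k],3) for k in('moment','wrist_force','tcp_pos','tool_rot','grip_width','grip_force','joint_positions')})"
```

```text
{'moment': array([ 0.002, -0.133,  0.002]), 'wrist_force': array([0.674, 1.232, 1.354]), 'tcp_pos': array([458.339, 185.977,  45.728]), 'tool_rot': array([ 1.79985e+02, -1.40000e-02,  6.03240e+01]), 'grip_width': np.float64(0.113), 'grip_force': np.float64(24.729), 'joint_positions': array([ 1.81450e+01, -8.67000e+00,  1.03034e+02, -2.00000e-03,
        8.56160e+01,  4.78210e+01])}
```

Request:
send_rows(newtons=80, series=[0.6, 0, 0, 0, 0, 0.6, 0, 0, 0, 0, 0.6, 0, 0, -0.05, 0, 0.6, 0.1, 0, -0.05, 0, 0.6, 0.3, 0, -0.05, 0, 0.6, 0.6, 0, -0.05, 0, 0.6, 0.9, 0, -0.05, 0, 0.6, 1.2, 0, -0.05, 0, 0.6, 1.2, 0, -0.05, 0])

```text
clock: 15.22
tcp_pos: [464.1, 197.1, 45.6]
tool_rot: [-180.0, -0.0, 60.3]
wrist_force: [0.3, 0.9, -2.6]
grip_width: 0.099
grip_force: 78.1
```

```bash
python3 -c "
from h import *
s=env.observe();print({k:np.round(s[k],3) for k in('moment','wrist_force','tcp_pos','tool_rot','grip_width','grip_force')})"
```

```text
{'moment': array([ 0.212, -0.086, -0.019]), 'wrist_force': array([ 0.274,  0.85 , -2.594]), 'tcp_pos': array([464.147, 197.105,  45.578]), 'tool_rot': array([-1.79952e+02, -1.10000e-02,  6.03470e+01]), 'grip_width': np.float64(0.099), 'grip_force': np.float64(78.074)}
```

Drawing freely and carrying its full weight. I'll continue level.

Request:
send_rows(series=[0.6, 0.5, 0, 0, 0, 0.6, 1.2, 0, 0, 0, 0.6, 2, 0, 0, 0, 0.6, 2.9, 0, 0, 0, 0.6, 3.9, 0, 0, 0, 0.6, 5, 0, 0, 0, 0.6, 6.2, 0, 0, 0, 0.6, 7.5, 0, 0, 0, 0.6, 9, 0, 0, 0, 0.6, 10.5, 0, 0, 0, 0.6, 12, 0, 0, 0, 0.6, 12, 0, 0, 0])

```text
clock: 16.22
tcp_pos: [524.6, 303.6, 45.6]
tool_rot: [-180.0, -0.1, 60.4]
wrist_force: [0.0, 0.7, -3.2]
grip_width: 0.098
grip_force: 78.3
```

```bash
python3 - <<'E'
from h import *
s=env.observe();print({k:np.round(s[k],3) for k in('moment','wrist_force','tcp_pos','tool_rot','grip_width','grip_force')})
a=env.snapshot("top")[:,:,::-1];b=env.snapshot("side")[:,:,::-1]
cv2.imwrite("pics/m4.png",np.hstack([cv2.resize(a[150:300,40:190],(400,400)),cv2.resize(b[210:384,130:304],(400,400))]))
E
```

```text
{'moment': array([ 0.151, -0.053, -0.02 ]), 'wrist_force': array([ 0.049,  0.694, -3.238]), 'tcp_pos': array([524.574, 303.64 ,  45.635]), 'tool_rot': array([-1.79979e+02, -1.01000e-01,  6.04150e+01]), 'grip_width': np.float64(0.098), 'grip_force': np.float64(78.299)}
```

View pics/m4.png

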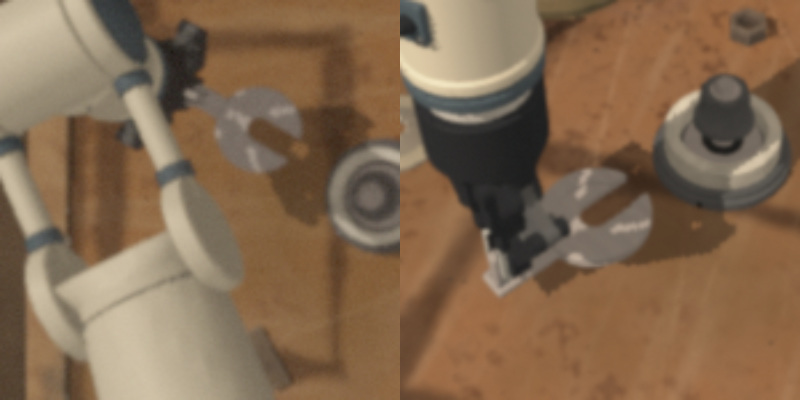

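The washer is out and level at about (258,130) in the left half, and the ring is still seated. I'm moving it on a bit and lowering.

Request:
send_rows(series=[0.6, 0.6, 0, 0.3, 0, 0.6, 1.2, 0, 0.8, 0, 0.6, 1.6, 0, 1.4, 0, 0.6, 1.6, 0, 2, 0, 0.6, 1.6, 0, 2.5, 0, 0.6, 1.6, 0, 2.9, 0, 0.6, 1.6, 0, 3.1, 0, 0.6, 1.6, 0, 3.2, 0, 0.6, 1.6, 0, 3.25, 0, 0.6, 1.6, 0, 3.25, 0])

```text
clock: 17.15
tcp_pos: [531.6, 314.5, 13.8]
tool_rot: [180.0, -0.0, 60.3]
wrist_force: [0.8, 0.6, -3.5]
grip_width: 0.094
grip_force: 78.3
```

Request:
send_rows(series=[0.6, 0, 0, 0.03, 0, 0.6, 0, 0, 0.06, 0, 0.6, 0, 0, 0.08, 0, 0.6, 0, 0, 0.08, 0])

```text
clock: 17.48
tcp_pos: [531.5, 314.6, 12.9]
tool_rot: [180.0, -0.0, 60.3]
wrist_force: [0.5, 0.4, -4.3]
grip_width: 0.096
grip_force: 78.3
```

Still hanging free, so I'll go down in finer steps.

Request:
send_rows(series=[0.6, 0, 0, 0.02, 0, 0.6, 0, 0, 0.04, 0, 0.6, 0, 0, 0.05, 0, 0.6, 0, 0, 0.05, 0])

```text
clock: 17.82
tcp_pos: [531.6, 314.6, 12.5]
tool_rot: [180.0, -0.0, 60.3]
wrist_force: [0.2, -0.2, -2.0]
grip_width: 0.093
grip_force: 78.4
```

```bash
python3 -c "
from h import *
s=env.observe();print({k:np.round(s[k],3) for k in('moment','wrist_force','tcp_pos')})"
```

```text
{'moment': array([ 0.105, -0.017, -0.03 ]), 'wrist_force': array([ 0.211, -0.159, -1.963]), 'tcp_pos': array([531.565, 314.598,  12.498])}
```

Request:
send_rows(series=[0.6, 0, 0, 0.02, 0, 0.6, 0, 0, 0.04, 0, 0.6, 0, 0, 0.05, 0, 0.6, 0, 0, 0.05, 0])

```text
clock: 18.15
tcp_pos: [531.6, 314.6, 12.3]
tool_rot: [180.0, -0.0, 60.3]
wrist_force: [-1.4, -0.5, -0.5]
grip_width: 0.095
grip_force: 78.8
```

```bash
python3 -c "
from h import *
s=env.observe();print({k:np.round(s[k],3) for k in('moment','wrist_force','tcp_pos')})"
```

```text
{'moment': array([0.023, 0.257, 0.012]), 'wrist_force': array([-1.415, -0.503, -0.461]), 'tcp_pos': array([531.609, 314.625,  12.276])}
```

It has touched down. Another 0.5 mm, then I'll ease the grip, open and lift away.

Request:
send_rows(newtons=20, series=[0.8, 0, 0, 0.03, 0, 0.8, 0, 0, 0.05, 0, 0.9, 0, 0, 0.05, 0, 1, 0, 0, 0.05, 0, 1.2, 0, 0, 0.05, 0, 1.5, 0, 0, 0, 0, 2, 0, 0, 0, 0, 3, 0, 0, 0, 0, 3.6, 0, 0, 0, 0, 3.6, 0, 0, -0.3, 0])

```text
clock: 18.98
tcp_pos: [531.1, 314.3, 14.0]
tool_rot: [-180.0, 0.1, 60.3]
wrist_force: [-0.7, -0.7, 0.4]
grip_width: 0.422
grip_force: 0.0
```

Request:
send_rows(series=[3.6, 0, 0, -1, 0, 3.6, 0, 0, -2.5, 0, 3.6, 0, 0, -5, 0, 3.6, 0, 0, -8, 0, 3.6, 0, 0, -11.5, 0, 3.6, 0, 0, -15, 0, 3.6, -2, 3, -17, 0, 3.6, -4, 6, -17, 0, 3.6, -7, 9, -17, 0, 3.6, -9, 12, -17, 0, 3.6, -9, 12, -17, 0])

```text
clock: 19.9
tcp_pos: [593.5, 170.8, 186.0]
tool_rot: [179.8, 0.1, 60.0]
wrist_force: [1.1, 0.3, -0.4]
grip_width: 0.423
grip_force: 0.0
```

```bash
python3 - <<'E'
from h import *
a=env.snapshot("top")[:,:,::-1];b=env.snapshot("side")[:,:,::-1]
cv2.imwrite("pics/m5.png",np.hstack([cv2.resize(a[130:300,30:200],(400,400)),cv2.resize(b[200:384,120:304],(400,400))]))
E
```

```text
(no output)
```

View pics/m5.png

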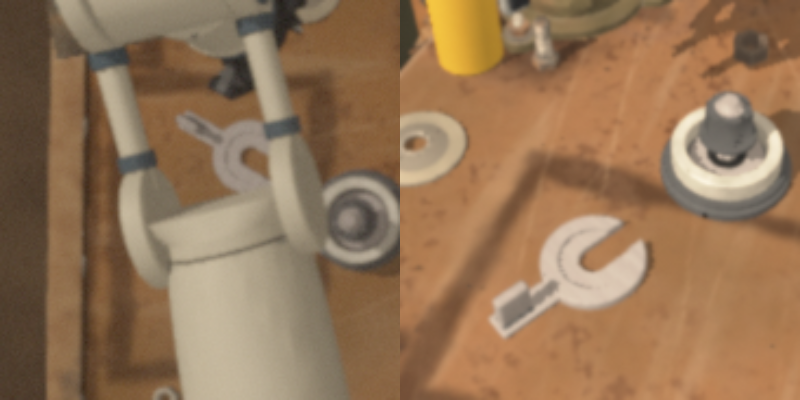

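The washer lies flat with its fin up at (580,270) in the right half, well clear of the arbor. The ring is seated and nothing else has moved.

```bash
python3 -c "
from station import env
print(env.hand_in())"
```

```text
the job is handed in; nothing more can be done
None
```

The job is done and handed in at about 20 s of the 67 s allowed: the nut gave clockwise (left-hand thread) and was backed off about 166°, and the washer now lies flat on the bench, fin up and clear of the arbor, with the ring still seated.

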